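# Balance the locked kitchen beam scale and lock it again

## Robot

A 6-joint arm with a two-finger parallel gripper is mounted at the origin on the work surface. World frame = base frame: x ahead of the robot, y to its left, z up, the work surface at z = 0. Lengths are in m, angles in rad, forces in N, time in s.
With the tool pointing down it reaches from about 0.3 to 0.775 m from the base axis. Payload 14.6 kg.
Tool frame: the origin (TCP) lies on the centre line of the jaws, within the pads' length; the fingertips stand ctrl.tcp_to_tips ahead of it and the grasp point (between the pads) lies 2 mm behind it (ctrl.tcp_to_tips is the distance from the TCP to the fingertips, in m); z points along the fingers, y is the line along which they close (so a half turn about z gives the same grasp; the last joint's range is limited). The gripper opens to 94 mm and grips with 3 to 60 N. Pads are 16 mm wide; open, the fingers measure 119 mm over their backs; the gripper's body (75 mm by 177 mm) begins 78 mm behind the grasp point.
Start: joints at [-1.353, 0.3, 1.521, -0, 1.321, -0.067], TCP at [0.155, -0.528, 0.222] pointing down, gripper open.
Joint ranges: [-3.03, 3.03], [-0.79, 2.21], [0.23, 2.52], [-1.04, 4.18], [0, 3.07], [-2.55, 2.55]. Speed limits (rad/s): [2.22, 2.22, 2.57, 3.14, 3.14, 3.14].

## Interface

Orientations are given as [roll, pitch, yaw] about the fixed x, y, z axes, in that order (R = Rz(yaw) Ry(pitch) Rx(roll)).
In Python, from station import telemetry, viewer, hand_in, ctrl gives the robot as it stands.
- The arm moves only by the tool step_arm, never from a script. Its argument "plan" is a list of rows, each an object of numbers: "dx", "dy", "dz": the shift along the tool's x, y, z scaled (see below); "rx", "ry", "rz": the turn, a rotation vector about the tool's x, y, z scaled (see below); "claw": the closure, from 0 (fully open) to 1 (shut). In form: [{"dx": .., "dy": .., "dz": .., "rx": .., "ry": .., "rz": .., "claw": ..}, ...]. A call has 1 to 10 rows; each row shifts and turns the commanded pose from where the row before left it, along the tool's axes as they then stand; what a row does not reach is not made up. The controller multiplies each number of a shift by 0.1 m and each number of a turn by 90 degrees. A row lasts 1/10 s, in which the tool goes at most 50 mm and 8.59 degrees, less where a joint would pass 70% of its speed; a pose out of reach is approached as far as the arm can. A call with a number of a shift or a turn outside -1 to 1 is refused whole. A call with a gripper value outside its range is refused whole. The fingers move at their own pace and stop on an object; "grip_force" is the grip in N (left out, the last holds). Time passes only in rows, so rows that do not move let the fingers close. It gives the time, the measured TCP pose, the force, the opening and the grip force at its end, in the units of the state.
- telemetry.get_obs(): the state, without advancing time (a new reading comes with each control period).
- viewer.camera(name): name is "side" or "top" or "wrist"; returns a dict with "img" (384x512x3 uint8, red, green, blue), "z_map" (384x512 float32, m along the optical axis (not along the pixel's ray), 0 where there is no reading), "fx", "fy", "cx", "cy" (pixels), "R" (3x3) and "t" (3): a world point X has camera coordinates R X + t; the wrist camera has in their place "tool_from_camera" (4x4, takes a point from camera to tool coordinates, whose origin is the TCP and whose axes are the flange's). Camera axes: x right, y down, z forward; pixel columns grow to the right and rows downward; lengths in m; the calibration is good to about 2 mm. A picture is of the moment at which its call begins: read the wrist's pose just before it.
- hand_in(): hands the job in; it is judged then, once.
Trained networks look in a picture, given as the dict that the camera call returned (one of the last four; its "shot" number tells which), for a name from the list of things; names that differ only in an ending like _2 or _b are one class to them, and where a whole thing is asked for, a point or a joint stands for the part that bears it (a point fixed in the world has none). Each returns a list of dicts, best first, with "score" (0 to 1); they miss things now and then, are a little off and sometimes report something else, mostly with a low value. They report only what shows in the picture. A call takes as long as a camera call. They do not tell look-alikes from the thing itself.
- viewer.recognise(target, picture): "rect" ([left, top, right, bottom] in pixels, round what is visible of it).
The state is a dict: "time_s": time; "qpos": joint angles; "joint_vel": joint speeds; "tau": joint torques, N m; "ee_pos": TCP position; "eef_rot": TCP orientation; "force": force on the tool from outside, world axes, zero at the start; "moment": the same for the moment, N m; "grip_width": finger opening in m; "grip_force": force on a finger pad.
Only numpy, scipy, OpenCV 4.12 (cv2) and the standard library are available. Lean on these libraries where they do the work, as an engineer would, in place of code of your own. Each camera call takes 0.05 s, during which the arm holds its last target. There are 200 camera calls.

## Task

The kitchen beam scale is locked by its lever, with a tin on the pan. Swing the lever out fully so that the beam is free and tips, slide the sliding weight along until the beam floats level by itself with nothing touching it, and then swing the lever back fully home so that the level beam is locked again. Work gently, with less than 20 N on the beam, weight or lever; keep the tin on its pan and leave the mug, the jar and the spatula where they are.

Things in the scene. Friction and masses are not known exactly. Their poses are not given: they have to be found in the camera images.
- scale: White base of the beam scale, fixed to the worktop, 110 x 500 x 16 mm. Origin: on the worktop surface straight below the beam's pivot. x is across the beam (the far side at yaw 0), y runs along the level beam from the pivot to its weight end with the lever, z up. The base reaches from -205 to +295 mm in y. A two-cheek pivot column rises to 120 mm; a white index plate with a black centre line stands on the -x side of the beam at y 168 mm, up to z 130 mm.
- arrest_hinge (a point): The vertical axis of the blue arrest lever, on the scale at x 0, y 245 mm, z 110 mm (the level of the beam).
- arrest_knob (a point): Upright red round knob of the lever, 16 mm in diameter; this point is on its axis, 32 mm above the lever's arm centre line, 14 mm below the knob's top, 28 mm above the top of the lever's flat arm. It lies 70 mm from the hinge axis: with the lever home at scale x -70, y 245 mm; opening swings it on a horizontal arc towards the scale's +y (clockwise seen from above).
- arrest (a joint): Angle of the arrest lever, rad: 0 = fully home (jaws round the beam's red tongue, beam locked), 1.0 = fully out against its stop. It stays where it is left; it takes about 1.5 N at the knob to turn. The jaws come in from the scale's -x side and have a short flared mouth: they slide over the tongue only if the beam is within about 0.03 rad of level; otherwise they jam against the tongue at about 0.4 rad, which is felt as a firm resistance: do not force it.
- beam (a joint): Tilt of the beam, rad: 0 = level, positive = weight end up and pan down (tin too heavy for the weight's place), stops at +0.075 and -0.075. The free beam is sprung and damped: it settles in under 1 s, and between the stops its tilt changes by about 0.018 rad for every 3 mm that the weight is moved (outwards, towards the lever, lowers the weight end).
- beam_tip (a point): The end of the beam's red tongue (8 mm wide, 6 mm thick), 215 mm from the pivot along the beam; at z 110 mm when level.
- poise_tab (a point): The sliding weight (dark steel block 44 mm across x, 30 mm along the beam, 42 mm high, wrapped round the beam) with an upright brass tab on top, 24 mm across and 20 mm along the beam. This point is the centre of the tab, 42 mm above the beam's centre line; the tab reaches 20 mm above it and rises clear of the block from 20 mm below it. Mass 0.52 kg; sliding needs about 1 N.
- poise (a joint): Position of the sliding weight along the beam, m: 0 = nearest the pivot (weight centre 15 mm from the pivot), grows towards the lever, up to 0.125. It starts at 0.005 to 0.035, always too close for the tin; where it balances depends on the tin's mass, which differs each time: between about 0.055 and 0.115.
- pan_center (a point): Centre of the upper face of the round steel pan, 110 mm in diameter, 150 mm from the pivot at the beam's other end (-y), at z 146 mm; the pan stays horizontal as the beam tips.
- tin_center (a point): Centre of the green tin with a steel lid on the pan, 77 mm in diameter, 60 mm high, unknown mass 0.22 to 0.41 kg.
- mug: White mug, 80 mm in diameter, 92 mm high, standing beyond the scale; origin at the centre of its underside. Bystander.
- spice_jar: Amber jar with a black cap, 48 mm in diameter, 100 mm high, standing beyond the scale near the lever; origin at the centre of its underside. Bystander.
- spatula: Spatula 260 mm long lying on the worktop on the robot's side of the scale; bystander.
There are look-alikes about, which are no part of the job. What is meant by the part that bears tin_center is not pink or yellow, and is the smaller of those in its own colour.

How it is judged:
On the way, in this order (a step that is already met when the one before it is completed fails the run):
1. the lever is swung out and the freed beam has tipped (value of joint arrest above 0.8 rad and (value of joint beam above 0.035 rad or value of joint beam below -0.035 rad)), for 0.2 s.
2. with the lever out and nothing touching beam, weight or tin, the beam floats level (within 0.025 rad) for half a second (value of joint arrest above 0.8 rad and value of joint beam between -0.025 and 0.025 rad and contact force between each of the fingers, the arm and beam below 0.02 N and contact force between each of the fingers, the arm and tin below 0.02 N), for 0.5 s.
3. the lever is swung fully home again over the level beam (value of joint arrest below 0.08 rad and value of joint beam between -0.025 and 0.025 rad), for 0.2 s.
At the end, for the whole second after the job is handed in: The lever is fully home (within 0.08 rad) with the beam level in its jaws (within 0.025 rad), the weight still out where it balanced the tin (more than 45 mm along its travel), the tin upright on the pan within 30 mm of its centre, and mug, jar and spatula within 30 mm of where they stood (all of step 3 and value of joint poise above 0.045 m and horizontal distance between tin_center and pan_center below 0.03 m and angle between tin_center's own z axis and vertical below 0.1 rad and distance of each of mug, spice_jar, spatula from where it was at the start of the episode below 0.03 m); the robot touches nothing.
It fails at once if 20 N or more on the beam, sliding weight or pan (contact force between any of the fingers, the arm and beam above 20 N).
It fails at once if 20 N or more on the arrest lever (contact force between any of the fingers, the arm and arrest above 20 N).
It fails at once if the tin slid more than 30 mm from the pan's centre or tipped (horizontal distance between tin_center and pan_center above 0.03 m or angle between tin_center's own z axis and vertical above 0.3 rad).
It fails at once if mug, jar or spatula moved more than 30 mm (distance of any of mug, spice_jar, spatula from where it was at the start of the episode above 0.03 m).
It also fails if it takes over 72 s, if anything falls off the work surface, if the arm or the gripper's body presses on something with over 40 N, if the wrist force passes 120 N, or if a joint passes its speed limit or range.

## Working session

There is one attempt and no reset: what is moved stays moved. The work goes in short steps, Python scripts to look and compute and a tool call to move; the robot and the scene stay as the last step left them, time stands still between calls to the robot, and variables do not carry over. Pictures are saved under pics/ and viewed, at most 10 in all, crops included, and the job is handed in when it is done.

Besides the shell and the picture viewer there is one more tool, called after ">>>" by a JSON object that holds its "name" and its "arguments", one argument or row to a line. step_arm: Moves the arm, as the interface text tells. Shifts and turns lie within -1 to 1; 1 stands for 0.1 m of shift or 90 degrees of turn. Its arguments: {"type":"object","properties":{"plan":{"type":"array"},"grip_force":{"type":"number"}},"required":["plan"]}

```bash
mkdir -p pics; cat > h.py <<'E'
import numpy as np, cv2
from station import telemetry, viewer, hand_in, ctrl
def w(p,u,v,z=None):
    z=p["z_map"][int(v),int(u)] if z is None else z
    return p["R"].T@(np.array([(u-p["cx"])/p["fx"]*z,(v-p["cy"])/p["fy"]*z,z])-p["t"])
def cloud(p):
    z=p["z_map"];v,u=np.indices(z.shape)
    c=np.stack([(u-p["cx"])/p["fx"]*z,(v-p["cy"])/p["fy"]*z,z],-1)
    return (c-p["t"])@p["R"]
def px(p,X):
    c=p["R"]@np.array(X)+p["t"]; return c[0]/c[2]*p["fx"]+p["cx"],c[1]/c[2]*p["fy"]+p["cy"]
def save(n,p): cv2.imwrite(n,p["img"][:,:,::-1])
E
python3 - <<'E'
from h import *
print(ctrl.tcp_to_tips,telemetry.get_obs())
for n in("top","side"):
    p=viewer.camera(n);save(f"pics/{n}0.png",p);C=cloud(p)
    for t in("scale","arrest_knob","poise_tab","tin_center","pan_center","beam_tip","mug","spice_jar","spatula"):
        for d in viewer.recognise(t,p)[:3]:
            l,tp,r,b=d["rect"];u,v=(l+r)/2,(tp+b)/2
            print(n,t,round(d["score"],2),np.round(d["rect"]),np.round(C[int(v),int(u)],3))
E
```

```text
0.017 {'time_s': 0.0, 'qpos': array([-1.35259919e+00,  3.00508852e-01,  1.52162808e+00, -6.45004896e-06,
        1.32067787e+00, -6.65950205e-02]), 'joint_vel': array([-2.59506023e-04,  5.05340635e-04, -3.09448139e-05, -3.85468212e-04,
        4.43460932e-04, -2.41506938e-04]), 'tau': array([-3.10653217e-03, -5.31805515e+01, -3.52734268e+01,  7.07559125e-02,
        2.44337891e-02, -6.88666114e-05]), 'ee_pos': array([ 0.15446943, -0.52759512,  0.22184573]), 'eef_rot': array([-3.14037280e+00, -7.50953393e-05,  2.84793707e-01]), 'force': array([-0.54052063, -0.18718939,  0.23932523]), 'moment': array([-0.01006636,  0.05835858, -0.01221838]), 'grip_force': 0.0, 'grip_width': 0.093932484759879}
top scale 0.74 [156. 170. 360. 222.] [ 0.558 -0.059  0.131]
top scale 0.67 [193. 127. 218. 152.] [0.695 0.065 0.102]
top scale 0.49 [191. 169. 365. 226.] [ 0.562 -0.103  0.019]
top arrest_knob 0.79 [154. 184. 193. 218.] [0.557 0.165 0.014]
top poise_tab 0.66 [246. 181. 260. 205.] [ 0.558 -0.048  0.173]
top poise_tab 0.53 [243. 248. 343. 271.] [ 0.406 -0.141  0.012]
top tin_center 0.9 [322. 119. 36
[... 961 characters left out ...]
.139]
side poise_tab 0.45 [225. 160. 273. 236.] [ 0.55  -0.243  0.206]
side tin_center 0.93 [183. 266. 235. 326.] [ 0.465 -0.413  0.078]
side tin_center 0.74 [251. 271. 289. 314.] [ 0.593 -0.387  0.06 ]
side tin_center 0.71 [290. 237. 334. 290.] [ 0.688 -0.323  0.082]
side pan_center 0.96 [225. 211. 274. 234.] [ 0.549 -0.282  0.169]
side beam_tip 0.67 [225. 157. 276. 241.] [ 0.552 -0.244  0.207]
side mug 0.93 [299. 195. 331. 238.] [ 0.72  -0.139  0.077]
side mug 0.5 [235. 137. 262. 167.] [0.549 0.148 0.116]
side spice_jar 0.95 [294. 165. 311. 200.] [0.71  0.047 0.065]
side spatula 0.88 [188. 208. 212. 275.] [ 0.418 -0.148  0.004]
side spatula 0.66 [245. 167. 264. 189.] [ 0.564 -0.053  0.145]
```

```bash
python3 - <<'E'
import cv2
a=cv2.imread("pics/top0.png")[100:280,140:430];b=cv2.imread("pics/side0.png")[130:330,170:345]
cv2.imwrite("pics/c0.png",cv2.resize(a,(798,495),interpolation=cv2.INTER_CUBIC))
cv2.imwrite("pics/c1.png",cv2.resize(b,(525,600),interpolation=cv2.INTER_CUBIC))
E
```

```text
(no output)
```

View pics/c0.png

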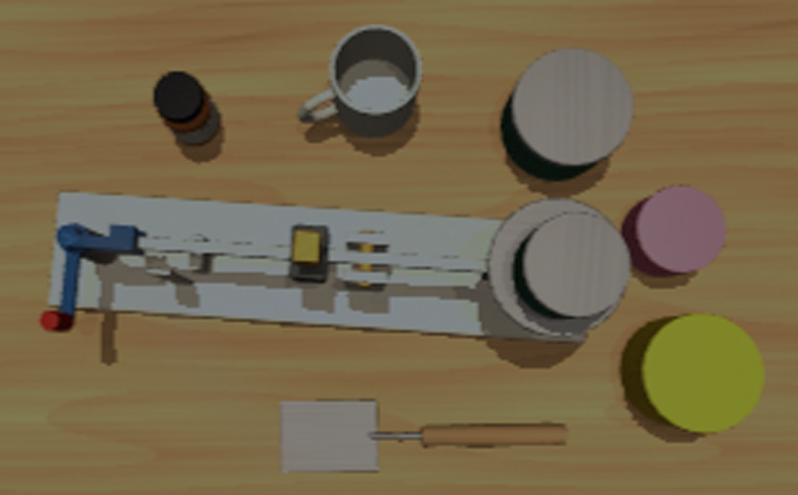

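View pics/c1.png

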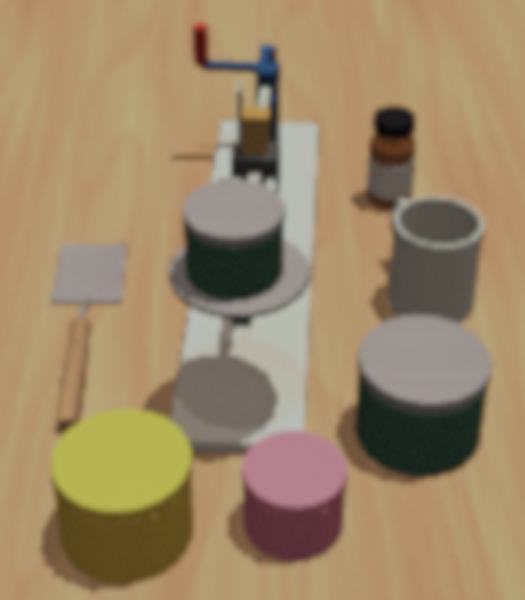

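The images show one scale. There are four tins: green on the pan (top image about 345,197), a larger green one (345,140), pink (384,182) and yellow (392,235). The tin meant is the smaller green one, which is on the pan. The enlarged crops confirm it: the lever is home with its red knob at about (160,216), and the brass tab is at (252,190). Next I fit the scale pose.

```bash
cat >> h.py <<'E'
def seg(p,k):
    h=cv2.cvtColor(p["img"],cv2.COLOR_RGB2HSV).astype(int);H,S,V=h[...,0],h[...,1],h[...,2]
    return {"red":((H<6)|(H>173))&(S>150)&(V>50),"blue":(H>100)&(H<125)&(S>110),"brass":(H>19)&(H<30)&(S>140)&(V>70)}[k]
E
python3 - <<'E'
from h import *
p=viewer.camera("top");C=cloud(p);v,u=np.indices(p["z_map"].shape)
roi=(u>145)&(u<368)&(v>160)&(v<230)
for k in("red","blue","brass"):
    m=seg(p,k)&roi;X=C[m];print(k,m.sum(),u[m].min(),u[m].max(),v[m].min(),v[m].max())
    for lo in(.08,.13,.15): 
        s=X[(X[:,2]>lo)]
        if len(s):print(lo,len(s),s.min(0).round(3),s.max(0).round(3),np.median(s,0).round(3))
# base: low-sat white at z .016
S=cv2.cvtColor(p["img"],cv2.COLOR_RGB2HSV)[...,1]
m=roi&(S<70)&(abs(C[...,2]-.016)<.008)
P=C[m][:,:2];r=cv2.minAreaRect(P.astype(np.float32));print("base",m.sum(),r,cv2.boxPoints(r))
# tin lid top, pan
m=roi&(C[...,2]>.19)&(C[...,2]<.23);print("lid",C[m].min(0),C[m].max(0))
p=viewer.camera("side");C=cloud(p);v,u=np.indices(p["z_map"].shape)
for k,b in(("red",(225,245,130,155)),("blue",(235,268,140,170)),("brass",(245,266,160,185))):
    m=seg(p,k)&(u>b[0])&(u<b[1])&(v>b[2])&(v<b[3]);s=C[m]
    if len(s):print("side",k,len(s),np.percentile(s,5,0).round(3),np.percentile(s,95,0).round(3),np.median(s,0).round(3))
E
```

```text
red 38 155 161 213 219
0.08 38 [0.507 0.151 0.154] [0.52  0.164 0.161] [0.513 0.157 0.157]
0.13 38 [0.507 0.151 0.154] [0.52  0.164 0.161] [0.513 0.157 0.157]
0.15 38 [0.507 0.151 0.154] [0.52  0.164 0.161] [0.513 0.157 0.157]
blue 296 161 191 182 213
0.08 296 [ 0.484 -0.084  0.101] [0.593 0.162 0.901] [0.576 0.148 0.133]
0.13 171 [ 0.484 -0.084  0.131] [0.591 0.159 0.901] [0.58  0.126 0.135]
0.15 1 [ 0.484 -0.084  0.901] [ 0.484 -0.084  0.901] [ 0.484 -0.084  0.901]
brass 111 247 274 184 203
0.08 111 [ 0.484 -0.095  0.113] [ 0.578 -0.037  0.901] [ 0.567 -0.048  0.173]
0.13 97 [ 0.484 -0.084  0.171] [ 0.578 -0.037  0.901] [ 0.567 -0.046  0.173]
0.15 97 [ 0.484 -0.084  0.171] [ 0.578 -0.037  0.901] [ 0.567 -0.046  0.173]
base 5258 ((0.5662323236465454, -0.045623064041137695), (0.4971282482147217, 0.10931064188480377), 85.16921997070312) [[ 0.49083877 -0.28870153]
 [ 0.5997611  -0.2979069 ]
 [ 0.6416259   0.1974554 ]
 [ 0.5327035   0.20666078]]
lid [ 0.50778232 -0.27789453  0.19166229] [ 0.58361236 -0.20503138  0.20971846]
side red 26 [0.51  0.149 0.123] [0.515 0.157 0.156] [0.512 0.152 0.14 ]
side blue 43 [0.573 0.096 0.122] [0.588 0.146 0.137] [0.582 0.103 0.135]
```

>>> {"name": "step_arm", "arguments": {
  "plan": [
    {"dz": -0.08,"rz": -0.0903,"claw": 0.5},
    {"dz": -0.08,"rz": -0.0903,"claw": 0.5},
    {"dz": -0.08,"rz": -0.0903,"claw": 0.5},
    {"dz": -0.08,"rz": -0.0903,"claw": 0.5},
    {"dz": -0.08,"rz": -0.0903,"claw": 0.5},
    {"dz": -0.08,"rz": -0.0903,"claw": 0.5},
    {"dz": -0.08,"rz": -0.0903,"claw": 0.5},
    {"dz": -0.08,"rz": -0.0903,"claw": 0.5},
    {"dz": -0.08,"rz": -0.0903,"claw": 0.5},
    {"dz": -0.08,"rz": -0.0903,"claw": 0.5}
  ],
  "grip_force": 3
}}

```text
$.plan[0]: bad value
```

>>> {"name": "step_arm", "arguments": {
  "plan": [
    {"rz": -0.0903,"claw": 0.5},
    {"rz": -0.0903,"claw": 0.5},
    {"rz": -0.0903,"claw": 0.5},
    {"rz": -0.0903,"claw": 0.5},
    {"rz": -0.0903,"claw": 0.5},
    {"rz": -0.0903,"claw": 0.5},
    {"claw": 0.5},
    {"claw": 0.5}
  ]
}}

```text
$.plan[0]: bad value
```

```bash
cat >> h.py <<'E'
from scipy.spatial.transform import Rotation as Ro
O=np.array([.5624,-.0905]);yaw=-.084;ex=np.array([np.cos(yaw),np.sin(yaw)]);ey=np.array([-np.sin(yaw),np.cos(yaw)])
def S(x,y,z): return np.r_[O+x*ex+y*ey,z]
def knob(th,z=.144): return S(-.07*np.cos(th),.245+.07*np.sin(th),z)
def to(X,yw=None):
    o=telemetry.get_obs();R=Ro.from_euler("xyz",o["eef_rot"])
    print("t",o["time_s"],"pos",o["ee_pos"].round(4),"rpy",o["eef_rot"].round(3),"w",o["grip_width"],"F",o["force"].round(2))
    print("tool shift mm",(R.inv().apply(X-o["ee_pos"])*1000).round(1))
    if yw is not None: print("rotvec units",((R.inv()*Ro.from_euler("xyz",[np.pi,0,yw])).as_rotvec()/(np.pi/2)).round(4))
E
python3 -c "
from h import *
to(knob(0,.25),2.557)"
```

```text
t 1.1 pos [ 0.1545 -0.5278  0.2224] rpy [-3.142 -0.     0.285] w 0.0939304178445512 F [-0.13 -0.37  0.4 ]
tool shift mm [ 537.3 -558.9  -27.6]
rotvec units [ 0.     -0.     -1.4465]
```

>>> {"name": "step_arm", "arguments": {
  "plan": [
    {"dx": 0,"dy": 0,"dz": -0.08,"rx": 0,"ry": 0,"rz": -0.0903,"claw": 0.5},
    {"dx": 0,"dy": 0,"dz": -0.08,"rx": 0,"ry": 0,"rz": -0.0903,"claw": 0.5},
    {"dx": 0,"dy": 0,"dz": -0.08,"rx": 0,"ry": 0,"rz": -0.0903,"claw": 0.5},
    {"dx": 0,"dy": 0,"dz": -0.08,"rx": 0,"ry": 0,"rz": -0.0903,"claw": 0.5},
    {"dx": 0,"dy": 0,"dz": -0.08,"rx": 0,"ry": 0,"rz": -0.0903,"claw": 0.5},
    {"dx": 0,"dy": 0,"dz": -0.08,"rx": 0,"ry": 0,"rz": -0.0903,"claw": 0.5},
    {"dx": 0,"dy": 0,"dz": -0.08,"rx": 0,"ry": 0,"rz": -0.0903,"claw": 0.5},
    {"dx": 0,"dy": 0,"dz": -0.08,"rx": 0,"ry": 0,"rz": -0.0903,"claw": 0.5},
    {"dx": 0,"dy": 0,"dz": -0.08,"rx": 0,"ry": 0,"rz": -0.0903,"claw": 0.5},
    {"dx": 0,"dy": 0,"dz": -0.08,"rx": 0,"ry": 0,"rz": -0.0903,"claw": 0.5}
  ],
  "grip_force": 3
}}

```text
time_s: 2.1
ee_pos: [0.1545, -0.5278, 0.3028]
eef_rot: [3.142, -0.0, 1.709]
force: [0.1, -0.4, -0.2]
grip_width: 0.0468
grip_force: 0.0
```

>>> {"name": "step_arm", "arguments": {
  "plan": [
    {"dx": 0,"dy": 0,"dz": 0,"rx": 0,"ry": 0,"rz": -0.0903,"claw": 0.5},
    {"dx": 0,"dy": 0,"dz": 0,"rx": 0,"ry": 0,"rz": -0.0903,"claw": 0.5},
    {"dx": 0,"dy": 0,"dz": 0,"rx": 0,"ry": 0,"rz": -0.0903,"claw": 0.5},
    {"dx": 0,"dy": 0,"dz": 0,"rx": 0,"ry": 0,"rz": -0.0903,"claw": 0.5},
    {"dx": 0,"dy": 0,"dz": 0,"rx": 0,"ry": 0,"rz": -0.0903,"claw": 0.5},
    {"dx": 0,"dy": 0,"dz": 0,"rx": 0,"ry": 0,"rz": -0.0903,"claw": 0.5},
    {"dx": 0,"dy": 0,"dz": 0,"rx": 0,"ry": 0,"rz": 0,"claw": 0.5},
    {"dx": 0,"dy": 0,"dz": 0,"rx": 0,"ry": 0,"rz": 0,"claw": 0.5}
  ]
}}

```text
time_s: 2.9
ee_pos: [0.1545, -0.5278, 0.3024]
eef_rot: [3.142, -0.0, 2.55]
force: [-0.5, -0.2, 0.2]
grip_width: 0.0467
grip_force: 0.0
```

```bash
python3 -c "
from h import *
to(knob(0,.25),2.557);print(telemetry.get_obs()['qpos'].round(2))"
```

```text
t 2.9 pos [ 0.1545 -0.5278  0.3024] rpy [ 3.142 -0.     2.55 ] w 0.04674131957599842 F [-0.52 -0.21  0.16]
tool shift mm [ 85.6 770.5  52.5]
rotvec units [ 0.     -0.     -0.0045]
[-1.35  0.25  1.4   0.    1.49 -2.33]
```

>>> {"name": "step_arm", "arguments": {
  "plan": [
    {"dx": 0.043,"dy": 0.385,"dz": 0,"rx": 0,"ry": 0,"rz": 0,"claw": 0.5},
    {"dx": 0.043,"dy": 0.385,"dz": 0,"rx": 0,"ry": 0,"rz": 0,"claw": 0.5},
    {"dx": 0.043,"dy": 0.385,"dz": 0,"rx": 0,"ry": 0,"rz": 0,"claw": 0.5},
    {"dx": 0.043,"dy": 0.385,"dz": 0,"rx": 0,"ry": 0,"rz": 0,"claw": 0.5},
    {"dx": 0.043,"dy": 0.385,"dz": 0,"rx": 0,"ry": 0,"rz": 0,"claw": 0.5},
    {"dx": 0.043,"dy": 0.385,"dz": 0,"rx": 0,"ry": 0,"rz": 0,"claw": 0.5},
    {"dx": 0.043,"dy": 0.385,"dz": 0,"rx": 0,"ry": 0,"rz": 0,"claw": 0.5},
    {"dx": 0.043,"dy": 0.385,"dz": 0,"rx": 0,"ry": 0,"rz": 0,"claw": 0.5},
    {"dx": 0.043,"dy": 0.385,"dz": 0,"rx": 0,"ry": 0,"rz": 0,"claw": 0.5},
    {"dx": 0.043,"dy": 0.385,"dz": 0,"rx": 0,"ry": 0,"rz": 0,"claw": 0.5}
  ]
}}

```text
time_s: 3.9
ee_pos: [0.3324, -0.182, 0.3027]
eef_rot: [3.142, 0.001, 2.55]
force: [0.4, -0.8, -0.3]
grip_width: 0.0472
grip_force: 0.0
```

>>> {"name": "step_arm", "arguments": {
  "plan": [
    {"dx": 0.043,"dy": 0.385,"dz": 0,"rx": 0,"ry": 0,"rz": 0,"claw": 0.5},
    {"dx": 0.043,"dy": 0.385,"dz": 0,"rx": 0,"ry": 0,"rz": 0,"claw": 0.5},
    {"dx": 0.043,"dy": 0.385,"dz": 0,"rx": 0,"ry": 0,"rz": 0,"claw": 0.5},
    {"dx": 0.043,"dy": 0.385,"dz": 0,"rx": 0,"ry": 0,"rz": 0,"claw": 0.5},
    {"dx": 0.043,"dy": 0.385,"dz": 0,"rx": 0,"ry": 0,"rz": 0,"claw": 0.5},
    {"dx": 0.043,"dy": 0.385,"dz": 0,"rx": 0,"ry": 0,"rz": 0,"claw": 0.5},
    {"dx": 0.043,"dy": 0.385,"dz": 0,"rx": 0,"ry": 0,"rz": 0,"claw": 0.5},
    {"dx": 0.043,"dy": 0.385,"dz": 0,"rx": 0,"ry": 0,"rz": 0,"claw": 0.5},
    {"dx": 0.043,"dy": 0.385,"dz": 0,"rx": 0,"ry": 0,"rz": 0,"claw": 0.5},
    {"dx": 0.043,"dy": 0.385,"dz": 0,"rx": 0,"ry": 0,"rz": 0,"claw": 0.5}
  ]
}}

```text
time_s: 4.9
ee_pos: [0.5101, 0.1624, 0.3025]
eef_rot: [3.141, 0.0, 2.55]
force: [0.2, -0.2, 1.0]
grip_width: 0.0466
grip_force: 0.0
```

>>> {"name": "step_arm", "arguments": {
  "plan": [
    {"dx": 0,"dy": 0,"dz": 0.25,"rx": 0,"ry": 0,"rz": 0,"claw": 0.5},
    {"dx": 0,"dy": 0,"dz": 0.25,"rx": 0,"ry": 0,"rz": 0,"claw": 0.5},
    {"dx": 0,"dy": 0,"dz": 0,"rx": 0,"ry": 0,"rz": 0,"claw": 0.5},
    {"dx": 0,"dy": 0,"dz": 0,"rx": 0,"ry": 0,"rz": 0,"claw": 0.5}
  ]
}}

```text
time_s: 5.3
ee_pos: [0.5097, 0.1607, 0.2532]
eef_rot: [3.141, 0.0, 2.552]
force: [0.7, -0.0, 1.2]
grip_width: 0.047
grip_force: 0.0
```

```bash
cat >> h.py <<'E'
def wristred():
    o=telemetry.get_obs();p=viewer.camera("wrist");z=p["z_map"];v,u=np.indices(z.shape)
    c=np.stack([(u-p["cx"])/p["fx"]*z,(v-p["cy"])/p["fy"]*z,z,np.ones_like(z)],-1)@np.array(p["tool_from_camera"]).T
    X=Ro.from_euler("xyz",o["eef_rot"]).apply(c[...,:3].reshape(-1,3)).reshape(z.shape+(3,))+o["ee_pos"]
    return p,X
E
python3 -c "
from h import *
to(knob(0,.144),2.557);print(telemetry.get_obs()['qpos'].round(2))
p,X=wristred();save('pics/w0.png',p)
m=seg(p,'red')&(X[...,2]>.15)&(X[...,2]<.165);s=X[m];print(len(s),s.min(0),s.max(0),np.median(s,0),(s.min(0)+s.max(0))/2)
m=seg(p,'brass')&(X[...,2]>.16)&(X[...,2]<.18);s=X[m];print(len(s),(s.min(0)+s.max(0))/2 if len(s) else 0)
"
```

```text
t 5.3 pos [0.5097 0.1607 0.2532] rpy [3.141 0.    2.552] w 0.04700791168750246 F [ 0.65 -0.02  1.18]
tool shift mm [ -3.6   0.9 109.2]
rotvec units [ 0.0001  0.0001 -0.0032]
[ 0.24  0.24  1.52  0.    1.38 -0.74]
198 [0.50498569 0.15160961 0.15044507] [0.51952285 0.16634343 0.15814972] [0.51188475 0.1588857  0.15626789] [0.51225427 0.15897652 0.1542974 ]
0 0
```

View pics/w0.png

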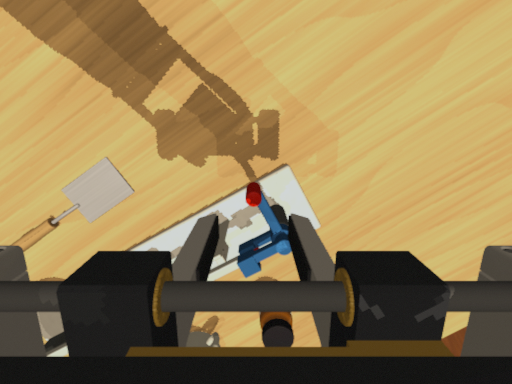

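The wrist view shows the red knob at (253,193), centred between the fingers. Descending, then closing gently.

>>> {"name": "step_arm", "arguments": {
  "plan": [
    {"dx": -0.03,"dy": 0,"dz": 0.2,"rx": 0,"ry": 0,"rz": 0,"claw": 0.5},
    {"dx": 0,"dy": 0,"dz": 0.2,"rx": 0,"ry": 0,"rz": 0,"claw": 0.5},
    {"dx": 0,"dy": 0,"dz": 0.2,"rx": 0,"ry": 0,"rz": 0,"claw": 0.5},
    {"dx": 0,"dy": 0,"dz": 0.2,"rx": 0,"ry": 0,"rz": 0,"claw": 0.5},
    {"dx": 0,"dy": 0,"dz": 0.15,"rx": 0,"ry": 0,"rz": 0,"claw": 0.6},
    {"dx": 0,"dy": 0,"dz": 0.13,"rx": 0,"ry": 0,"rz": 0,"claw": 0.65},
    {"dx": 0,"dy": 0,"dz": 0,"rx": 0,"ry": 0,"rz": 0,"claw": 0.72},
    {"dx": 0,"dy": 0,"dz": 0,"rx": 0,"ry": 0,"rz": 0,"claw": 0.78},
    {"dx": 0,"dy": 0,"dz": 0,"rx": 0,"ry": 0,"rz": 0,"claw": 0.82},
    {"dx": 0,"dy": 0,"dz": 0,"rx": 0,"ry": 0,"rz": 0,"claw": 0.84}
  ],
  "grip_force": 3
}}

```text
time_s: 6.35
ee_pos: [0.5124, 0.1592, 0.1454]
eef_rot: [3.141, 0.001, 2.554]
force: [-0.5, 0.3, 3.4]
grip_width: 0.0161
grip_force: 3.0
```

>>> {"name": "step_arm", "arguments": {
  "plan": [
    {"dx": 0,"dy": 0,"dz": 0,"rx": 0,"ry": 0,"rz": 0,"claw": 0.86},
    {"dx": 0,"dy": 0,"dz": 0,"rx": 0,"ry": 0,"rz": 0,"claw": 0.86},
    {"dx": 0,"dy": 0,"dz": 0,"rx": 0,"ry": 0,"rz": 0,"claw": 0.86}
  ]
}}

```text
time_s: 6.65
ee_pos: [0.5124, 0.1592, 0.1449]
eef_rot: [3.141, 0.001, 2.554]
force: [0.4, -0.7, 5.5]
grip_width: 0.0161
grip_force: 3.0
```

```bash
python3 - <<'E'
from h import *
to(knob(0,.144),2.557)
R=Ro.from_euler("xyz",[np.pi,0,2.555])
ths=np.linspace(0,1,11);P=np.array([knob(t) for t in ths])
print((R.inv().apply(np.diff(P,axis=0))*10).round(4))
print(telemetry.get_obs()["grip_force"])
E
```

```text
t 6.65 pos [0.5124 0.1592 0.1449] rpy [3.141e+00 1.000e-03 2.554e+00] w 0.01608045374750008 F [ 0.44 -0.68  5.45]
tool shift mm [-0.5  0.7  0.9]
rotvec units [ 0.0005  0.0004 -0.0018]
[[ 0.0306  0.0629  0.    ]
 [ 0.0242  0.0657  0.    ]
 [ 0.0175  0.0678  0.    ]
 [ 0.0106  0.0692  0.    ]
 [ 0.0037  0.0699  0.    ]
 [-0.0033  0.0699  0.    ]
 [-0.0103  0.0692  0.    ]
 [-0.0171  0.0678  0.    ]
 [-0.0238  0.0658  0.    ]
 [-0.0303  0.0631  0.    ]]
3.0001187324523926
```

>>> {"name": "step_arm", "arguments": {
  "plan": [
    {"dx": 0.031,"dy": 0.063,"dz": 0,"rx": 0,"ry": 0,"rz": 0,"claw": 0.86},
    {"dx": 0.024,"dy": 0.066,"dz": 0,"rx": 0,"ry": 0,"rz": 0,"claw": 0.86},
    {"dx": 0.018,"dy": 0.068,"dz": 0,"rx": 0,"ry": 0,"rz": 0,"claw": 0.86},
    {"dx": 0.011,"dy": 0.069,"dz": 0,"rx": 0,"ry": 0,"rz": 0,"claw": 0.86},
    {"dx": 0.004,"dy": 0.07,"dz": 0,"rx": 0,"ry": 0,"rz": 0,"claw": 0.86}
  ]
}}

```text
time_s: 7.15
ee_pos: [0.5234, 0.1927, 0.144]
eef_rot: [-3.141, -0.001, 2.555]
force: [-3.6, -1.7, 0.2]
grip_width: 0.0156
grip_force: 3.0
```

>>> {"name": "step_arm", "arguments": {
  "plan": [
    {"dx": -0.003,"dy": 0.07,"dz": 0,"rx": 0,"ry": 0,"rz": 0,"claw": 0.86},
    {"dx": -0.01,"dy": 0.069,"dz": 0,"rx": 0,"ry": 0,"rz": 0,"claw": 0.86},
    {"dx": -0.017,"dy": 0.068,"dz": 0,"rx": 0,"ry": 0,"rz": 0,"claw": 0.86},
    {"dx": -0.024,"dy": 0.066,"dz": 0,"rx": 0,"ry": 0,"rz": 0,"claw": 0.86},
    {"dx": -0.01,"dy": 0.02,"dz": 0,"rx": 0,"ry": 0,"rz": 0,"claw": 0.86},
    {"dx": 0,"dy": 0,"dz": 0,"rx": 0,"ry": 0,"rz": 0,"claw": 0.86}
  ]
}}

```text
time_s: 7.75
ee_pos: [0.5454, 0.2131, 0.1444]
eef_rot: [3.141, 0.0, 2.554]
force: [0.3, 2.3, -3.0]
grip_width: 0.0157
grip_force: 3.0
```

```bash
cat >> h.py <<'E'
def look(n="side"):
    p=viewer.camera(n);C=cloud(p)
    m=(np.hypot(*(C[...,:2]-S(0,-.15,0)[:2]).transpose(2,0,1))<.03)&(C[...,2]>.17)&(C[...,2]<.24)
    zl=np.median(C[m][:,2]) if m.sum() else None
    m=seg(p,"brass")&(np.abs((C[...,:2]-O)@ex)<.03)&(C[...,2]>.135)&(C[...,2]<.2);s=C[m]
    ys=(s[:,:2]-O)@ey if len(s) else [0]
    m2=seg(p,"red")&(C[...,2]>.12)&(C[...,0]<.62)&(C[...,0]>.49)&(C[...,1]>.1)
    print(n,"lid z",zl,"tab n",m.sum(),"y",np.percentile(ys,[3,50,97]).round(4),"z",np.max(s[:,2]).round(3) if len(s) else 0,"knob",np.median(C[m2],0).round(3) if m2.sum() else 0)
    return p
E
python3 - <<'E'
from h import *
to(knob(.93,.144))
a=(telemetry.get_obs()["ee_pos"][:2]-S(0,.245,0)[:2]);print("theta",np.arctan2(a@ey,-a@ex),np.hypot(*a))
p=look("side");save("pics/s1.png",p);q=look("top");save("pics/t1.png",q)
E
```

```text
t 7.75 pos [0.5454 0.2131 0.1444] rpy [3.141 0.    2.554] w 0.015747746060187893 F [ 0.28  2.27 -3.  ]
tool shift mm [-0.5  0.3  0.4]
theta 0.9240580265758974 0.07031102968431104
side lid z 0.1958018297362346 tab n 0 y [0. 0. 0.] z 0 knob [0.576 0.125 0.131]
top lid z 0.19597448710150478 tab n 100 y [0.0319 0.0407 0.0496] z 0.179 knob [0.579 0.11  0.13 ]
```

>>> {"name": "step_arm", "arguments": {
  "plan": [
    {"dx": 0,"dy": 0,"dz": 0,"rx": 0,"ry": 0,"rz": 0,"claw": 0.75},
    {"dx": 0,"dy": 0,"dz": 0,"rx": 0,"ry": 0,"rz": 0,"claw": 0.6},
    {"dx": 0,"dy": 0,"dz": -0.2,"rx": 0,"ry": 0,"rz": 0,"claw": 0.5},
    {"dx": 0,"dy": 0,"dz": -0.3,"rx": 0,"ry": 0,"rz": 0,"claw": 0.5},
    {"dx": 0,"dy": 0,"dz": -0.3,"rx": 0,"ry": 0,"rz": -0.08,"claw": 0.5},
    {"dx": 0,"dy": 0,"dz": 0,"rx": 0,"ry": 0,"rz": -0.08,"claw": 0.5},
    {"dx": 0,"dy": 0,"dz": 0,"rx": 0,"ry": 0,"rz": -0.08,"claw": 0.5},
    {"dx": 0,"dy": 0,"dz": 0,"rx": 0,"ry": 0,"rz": -0.08,"claw": 0.5},
    {"dx": 0,"dy": 0,"dz": 0,"rx": 0,"ry": 0,"rz": 0,"claw": 0.5}
  ]
}}

```text
time_s: 8.75
ee_pos: [0.545, 0.2127, 0.2247]
eef_rot: [3.142, 0.0, 3.059]
force: [0.8, -0.8, -0.5]
grip_width: 0.0474
grip_force: 0.0
```

```bash
python3 - <<'E'
from h import *
to(S(0,.042,.222),3.057)
look("side");look("top")
p,X=wristred()
m=seg(p,'red')&(X[...,2]>.15)&(X[...,2]<.165);s=X[m]
if len(s):
    a=((s.min(0)+s.max(0))/2)[:2]-S(0,.245,0)[:2];print("knob",len(s),"theta",np.arctan2(a@ey,-a@ex),np.hypot(*a))
E
```

```text
t 8.75 pos [0.545  0.2127 0.2247] rpy [3.142 0.    3.059] w 0.04735269583807402 F [ 0.84 -0.79 -0.54]
tool shift mm [ -42.4 -258.7    2.7]
rotvec units [0.     0.0003 0.0011]
side lid z 0.19597258042489646 tab n 0 y [0. 0. 0.] z 0 knob [0.546 0.203 0.132]
top lid z 0.1959947560644542 tab n 98 y [0.032  0.0407 0.0493] z 0.179 knob [0.579 0.11  0.129]
knob 239 theta 0.9091100634029118 0.06939449500982935
```

>>> {"name": "step_arm", "arguments": {
  "plan": [
    {"dx": -0.053,"dy": -0.323,"dz": -0.1,"rx": 0,"ry": 0,"rz": 0,"claw": 0.5},
    {"dx": -0.053,"dy": -0.323,"dz": 0,"rx": 0,"ry": 0,"rz": 0,"claw": 0.5},
    {"dx": -0.053,"dy": -0.323,"dz": 0,"rx": 0,"ry": 0,"rz": 0,"claw": 0.5},
    {"dx": -0.053,"dy": -0.323,"dz": 0,"rx": 0,"ry": 0,"rz": 0,"claw": 0.5},
    {"dx": -0.053,"dy": -0.323,"dz": 0,"rx": 0,"ry": 0,"rz": 0,"claw": 0.5},
    {"dx": -0.053,"dy": -0.323,"dz": 0,"rx": 0,"ry": 0,"rz": 0,"claw": 0.5},
    {"dx": -0.053,"dy": -0.323,"dz": 0,"rx": 0,"ry": 0,"rz": 0,"claw": 0.5},
    {"dx": -0.053,"dy": -0.323,"dz": 0,"rx": 0,"ry": 0,"rz": 0,"claw": 0.5},
    {"dx": 0,"dy": 0,"dz": 0,"rx": 0,"ry": 0,"rz": 0,"claw": 0.5},
    {"dx": 0,"dy": 0,"dz": 0,"rx": 0,"ry": 0,"rz": 0,"claw": 0.5}
  ]
}}

```text
time_s: 9.9
ee_pos: [0.5653, -0.0484, 0.2344]
eef_rot: [3.141, -0.0, 3.054]
force: [-0.8, 0.5, 0.0]
grip_width: 0.0469
grip_force: 0.0
```

```bash
python3 - <<'E'
from h import *
to(S(0,.041,.162),3.057)
p,X=wristred();save("pics/w1.png",p)
m=seg(p,'brass')&(X[...,2]>.165)&(X[...,2]<.185);s=X[m]
if len(s): a=(s[:,:2]-O);y=a@ey;x=a@ex;print(len(s),x.min(),x.max(),y.min(),y.max(),np.median(s[:,2]))
E
```

```text
t 9.9 pos [ 0.5653 -0.0484  0.2344] rpy [ 3.141 -0.     3.054] w 0.046887388126813 F [-0.8   0.49  0.  ]
tool shift mm [-0.7 -1.2 72.4]
rotvec units [ 0.0001 -0.0001 -0.002 ]
628 -0.012521936394302399 0.011563559923145313 0.030966363076584586 0.05130659974250561 0.17555737685464784
```

View pics/w1.png

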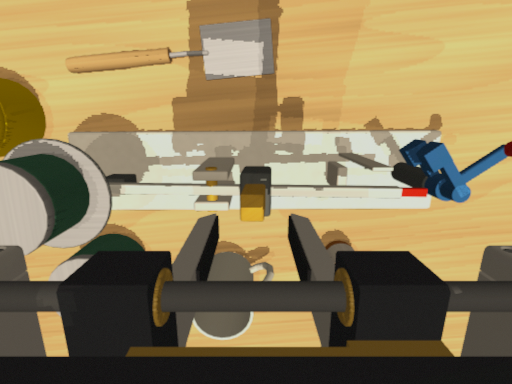

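The wrist view shows the brass tab at (253,202), midway between the fingers, and the lever swung out at right. I descend around the tab and cage it.

>>> {"name": "step_arm", "arguments": {
  "plan": [
    {"dx": 0,"dy": -0.01,"dz": 0.2,"rx": 0,"ry": 0,"rz": 0,"claw": 0.5},
    {"dx": 0,"dy": 0,"dz": 0.2,"rx": 0,"ry": 0,"rz": 0,"claw": 0.5},
    {"dx": 0,"dy": 0,"dz": 0.2,"rx": 0,"ry": 0,"rz": 0,"claw": 0.55},
    {"dx": 0,"dy": 0,"dz": 0.12,"rx": 0,"ry": 0,"rz": 0,"claw": 0.65},
    {"dx": 0,"dy": 0.02,"dz": 0,"rx": 0,"ry": 0,"rz": 0,"claw": 0.7},
    {"dx": 0,"dy": 0.05,"dz": 0,"rx": 0,"ry": 0,"rz": 0,"claw": 0.7},
    {"dx": 0,"dy": 0.06,"dz": 0,"rx": 0,"ry": 0,"rz": 0,"claw": 0.7},
    {"dx": 0,"dy": 0.06,"dz": 0,"rx": 0,"ry": 0,"rz": 0,"claw": 0.7},
    {"dx": 0,"dy": 0.06,"dz": 0,"rx": 0,"ry": 0,"rz": 0,"claw": 0.7},
    {"dx": 0,"dy": 0.06,"dz": 0,"rx": 0,"ry": 0,"rz": 0,"claw": 0.7}
  ]
}}

```text
time_s: 10.95
ee_pos: [0.5681, -0.0177, 0.1628]
eef_rot: [3.142, 0.001, 3.057]
force: [0.3, -0.5, -1.1]
grip_width: 0.0285
grip_force: 0.6
```

>>> {"name": "step_arm", "arguments": {
  "plan": [
    {"dx": 0,"dy": -0.035,"dz": 0,"rx": 0,"ry": 0,"rz": 0,"claw": 0.7},
    {"dx": 0,"dy": 0,"dz": 0,"rx": 0,"ry": 0,"rz": 0,"claw": 0.7},
    {"dx": 0,"dy": 0,"dz": 0,"rx": 0,"ry": 0,"rz": 0,"claw": 0.7},
    {"dx": 0,"dy": 0,"dz": 0,"rx": 0,"ry": 0,"rz": 0,"claw": 0.7},
    {"dx": 0,"dy": 0,"dz": 0,"rx": 0,"ry": 0,"rz": 0,"claw": 0.7},
    {"dx": 0,"dy": 0,"dz": 0,"rx": 0,"ry": 0,"rz": 0,"claw": 0.7}
  ]
}}

```text
time_s: 11.55
ee_pos: [0.5676, -0.0219, 0.1624]
eef_rot: [3.142, -0.0, 3.057]
force: [-0.5, 0.1, -0.9]
grip_width: 0.0283
grip_force: 0.0
```

```bash
cat >> h.py <<'E'
def chk():
    o=telemetry.get_obs();a=o["ee_pos"][:2]-O;print("tool scale x,y",(a@ex).round(4),(a@ey).round(4),"z",o["ee_pos"][2].round(4),"w",o["grip_width"]);look("side");return look("top")
E
python3 -c "
from h import *
to(S(0,.065,.162),3.057);chk()"
```

```text
t 11.55 pos [ 0.5676 -0.0219  0.1624] rpy [ 3.142 -0.     3.057] w 0.028278034928285598 F [-0.48  0.13 -0.9 ]
tool shift mm [-0.6 -3.8  0.4]
rotvec units [ 0.     -0.     -0.0001]
tool scale x,y -0.0006 0.0688 z 0.1624 w 0.028278034928285598
side lid z 0.19936098216468986 tab n 0 y [0. 0. 0.] z 0 knob 0
top lid z 0.1994657100376469 tab n 0 y [0. 0. 0.] z 0 knob [0.547 0.21  0.157]
```

>>> {"name": "step_arm", "arguments": {
  "plan": [
    {"dx": 0,"dy": 0.03,"dz": 0,"rx": 0,"ry": 0,"rz": 0,"claw": 0.7},
    {"dx": 0,"dy": 0.03,"dz": 0,"rx": 0,"ry": 0,"rz": 0,"claw": 0.7},
    {"dx": 0,"dy": 0.03,"dz": 0,"rx": 0,"ry": 0,"rz": 0,"claw": 0.7},
    {"dx": 0,"dy": 0.03,"dz": 0,"rx": 0,"ry": 0,"rz": 0,"claw": 0.7},
    {"dx": 0,"dy": 0.025,"dz": 0,"rx": 0,"ry": 0,"rz": 0,"claw": 0.7},
    {"dx": 0,"dy": 0,"dz": 0,"rx": 0,"ry": 0,"rz": 0,"claw": 0.7},
    {"dx": 0,"dy": -0.04,"dz": 0,"rx": 0,"ry": 0,"rz": 0,"claw": 0.69},
    {"dx": 0,"dy": 0,"dz": 0,"rx": 0,"ry": 0,"rz": 0,"claw": 0.69},
    {"dx": 0,"dy": 0,"dz": 0,"rx": 0,"ry": 0,"rz": 0,"claw": 0.69},
    {"dx": 0,"dy": 0,"dz": 0,"rx": 0,"ry": 0,"rz": 0,"claw": 0.69}
  ]
}}

```text
time_s: 12.65
ee_pos: [0.5685, -0.0115, 0.1625]
eef_rot: [3.142, 0.0, 3.057]
force: [0.4, 0.6, -1.0]
grip_width: 0.0292
grip_force: 0.0
```

>>> {"name": "step_arm", "arguments": {
  "plan": [
    {"dx": 0,"dy": 0,"dz": 0,"rx": 0,"ry": 0,"rz": 0,"claw": 0.69},
    {"dx": 0,"dy": 0,"dz": 0,"rx": 0,"ry": 0,"rz": 0,"claw": 0.69},
    {"dx": 0,"dy": 0,"dz": 0,"rx": 0,"ry": 0,"rz": 0,"claw": 0.69},
    {"dx": 0,"dy": 0,"dz": 0,"rx": 0,"ry": 0,"rz": 0,"claw": 0.69},
    {"dx": 0,"dy": 0,"dz": 0,"rx": 0,"ry": 0,"rz": 0,"claw": 0.69}
  ]
}}

```text
time_s: 13.15
ee_pos: [0.5685, -0.0114, 0.1625]
eef_rot: [3.142, -0.0, 3.057]
force: [-0.1, 0.1, 0.9]
grip_width: 0.0291
grip_force: 0.0
```

```bash
python3 -c "
from h import *
chk()"
```

```text
tool scale x,y -0.0006 0.0794 z 0.1625 w 0.029084831382859524
side lid z 0.20667149730378856 tab n 0 y [0. 0. 0.] z 0 knob 0
top lid z 0.20661827786114983 tab n 0 y [0. 0. 0.] z 0 knob [0.547 0.211 0.157]
```

>>> {"name": "step_arm", "arguments": {
  "plan": [
    {"dx": 0,"dy": 0,"dz": 0,"rx": 0,"ry": 0,"rz": 0,"claw": 0.6},
    {"dx": 0,"dy": 0,"dz": 0,"rx": 0,"ry": 0,"rz": 0,"claw": 0.5},
    {"dx": 0,"dy": 0,"dz": -0.1,"rx": 0,"ry": 0,"rz": 0,"claw": 0.5},
    {"dx": 0,"dy": 0,"dz": -0.3,"rx": 0,"ry": 0,"rz": 0,"claw": 0.5},
    {"dx": 0,"dy": 0,"dz": -0.35,"rx": 0,"ry": 0,"rz": 0,"claw": 0.5},
    {"dx": 0,"dy": 0,"dz": 0,"rx": 0,"ry": 0,"rz": 0.08,"claw": 0.5},
    {"dx": 0,"dy": 0,"dz": 0,"rx": 0,"ry": 0,"rz": 0.08,"claw": 0.5},
    {"dx": 0,"dy": 0,"dz": 0,"rx": 0,"ry": 0,"rz": 0.08,"claw": 0.5},
    {"dx": 0,"dy": 0,"dz": 0,"rx": 0,"ry": 0,"rz": 0.08,"claw": 0.5},
    {"dx": 0,"dy": 0,"dz": 0,"rx": 0,"ry": 0,"rz": 0,"claw": 0.5}
  ]
}}

```text
time_s: 14.25
ee_pos: [0.5686, -0.0113, 0.2382]
eef_rot: [3.141, 0.001, 2.552]
force: [0.3, -0.5, 0.3]
grip_width: 0.0468
grip_force: 0.0
```

```bash
python3 -c "
from h import *
to(knob(.913,.235),2.557);p=chk()
C=cloud(p);v,u=np.indices(p['z_map'].shape)
d=C[...,:2]-O;x=d@ex;y=d@ey
for a,b in((.02,.05),(.11,.2)):
  m=(abs(x)<.006)&(y>a)&(y<b)&(C[...,2]>.09)&(C[...,2]<.14);print(a,m.sum(),np.median(C[m][:,2]) if m.sum() else 0)
save('pics/t2.png',p)"
```

```text
t 14.25 pos [ 0.5686 -0.0113  0.2382] rpy [3.141e+00 1.000e-03 2.552e+00] w 0.046757387836877634 F [ 0.25 -0.53  0.28]
tool shift mm [144.  172.9   3.2]
rotvec units [ 0.0002  0.0004 -0.003 ]
tool scale x,y -0.0005 0.0794 z 0.2382 w 0.046757387836877634
side lid z 0.2066226572130297 tab n 0 y [0. 0. 0.] z 0 knob 0
top lid z 0.20659904365255613 tab n 0 y [0. 0. 0.] z 0 knob [0.547 0.21  0.157]
0.02 0 0
0.11 37 0.11605476814381897
```

Untouched, the beam floats at about 0.003 rad, so step 2 is met. Going back to the knob.

>>> {"name": "step_arm", "arguments": {
  "plan": [
    {"dx": 0.24,"dy": 0.288,"dz": 0,"rx": 0,"ry": 0,"rz": 0,"claw": 0.5},
    {"dx": 0.24,"dy": 0.288,"dz": 0,"rx": 0,"ry": 0,"rz": 0,"claw": 0.5},
    {"dx": 0.24,"dy": 0.288,"dz": 0,"rx": 0,"ry": 0,"rz": 0,"claw": 0.5},
    {"dx": 0.24,"dy": 0.288,"dz": 0,"rx": 0,"ry": 0,"rz": 0,"claw": 0.5},
    {"dx": 0.24,"dy": 0.288,"dz": 0,"rx": 0,"ry": 0,"rz": 0,"claw": 0.5},
    {"dx": 0.24,"dy": 0.288,"dz": 0,"rx": 0,"ry": 0,"rz": 0,"claw": 0.5},
    {"dx": 0,"dy": 0,"dz": 0,"rx": 0,"ry": 0,"rz": 0,"claw": 0.5},
    {"dx": 0,"dy": 0,"dz": 0,"rx": 0,"ry": 0,"rz": 0,"claw": 0.5}
  ]
}}

```text
time_s: 15.15
ee_pos: [0.5442, 0.2127, 0.2375]
eef_rot: [-3.141, 0.0, 2.558]
force: [-0.6, -0.5, -0.3]
grip_width: 0.0472
grip_force: 0.0
```

```bash
python3 - <<'E'
from h import *
p,X=wristred()
m=seg(p,'red')&(X[...,2]>.15)&(X[...,2]<.165);s=X[m]
k=((s.min(0)+s.max(0))/2);a=k[:2]-S(0,.245,0)[:2];th=np.arctan2(a@ey,-a@ex);print("knob",len(s),k,"theta",th,np.hypot(*a))
to(np.r_[k[:2],.144],2.557);look("side")
R=Ro.from_euler("xyz",[np.pi,0,2.555])
for t0 in(.91,):
    ths=np.r_[np.arange(t0,0,-.1),0];P=np.array([knob(t) for t in ths]);print((R.inv().apply(np.diff(P,axis=0))*10).round(4))
E
```

```text
knob 215 [0.54524284 0.21231408 0.15406571] theta 0.915562145118498 0.0697521841271245
t 15.2 pos [0.5444 0.2119 0.2375] rpy [-3.141  0.     2.556] w 0.047151379311613686 F [ 0.03  0.13 -1.2 ]
tool shift mm [-0.4  0.8 93.5]
rotvec units [-0.0001  0.0001 -0.0004]
side lid z 0.20650084054933054 tab n 0 y [0. 0. 0.] z 0 knob [0.546 0.205 0.144]
[[ 0.0245 -0.0655 -0.    ]
 [ 0.0178 -0.0677 -0.    ]
 [ 0.011  -0.0691 -0.    ]
 [ 0.004  -0.0699 -0.    ]
 [-0.003  -0.0699 -0.    ]
 [-0.0099 -0.0693 -0.    ]
 [-0.0168 -0.0679 -0.    ]
 [-0.0235 -0.0659 -0.    ]
 [-0.03   -0.0632 -0.    ]
 [-0.0033 -0.0062 -0.    ]]
```

>>> {"name": "step_arm", "arguments": {
  "plan": [
    {"dx": 0,"dy": 0.01,"dz": 0.2,"rx": 0,"ry": 0,"rz": 0,"claw": 0.5},
    {"dx": 0,"dy": 0,"dz": 0.2,"rx": 0,"ry": 0,"rz": 0,"claw": 0.5},
    {"dx": 0,"dy": 0,"dz": 0.2,"rx": 0,"ry": 0,"rz": 0,"claw": 0.5},
    {"dx": 0,"dy": 0,"dz": 0.2,"rx": 0,"ry": 0,"rz": 0,"claw": 0.55},
    {"dx": 0,"dy": 0,"dz": 0.13,"rx": 0,"ry": 0,"rz": 0,"claw": 0.65},
    {"dx": 0,"dy": 0,"dz": 0,"rx": 0,"ry": 0,"rz": 0,"claw": 0.75},
    {"dx": 0,"dy": 0,"dz": 0,"rx": 0,"ry": 0,"rz": 0,"claw": 0.81},
    {"dx": 0,"dy": 0,"dz": 0,"rx": 0,"ry": 0,"rz": 0,"claw": 0.86},
    {"dx": 0,"dy": 0,"dz": 0,"rx": 0,"ry": 0,"rz": 0,"claw": 0.86}
  ],
  "grip_force": 4
}}

```text
time_s: 16.15
ee_pos: [0.5454, 0.213, 0.1455]
eef_rot: [3.14, 0.001, 2.554]
force: [0.7, -1.6, 3.3]
grip_width: 0.0158
grip_force: 4.0
```

>>> {"name": "step_arm", "arguments": {
  "plan": [
    {"dx": 0.025,"dy": -0.066,"dz": 0,"rx": 0,"ry": 0,"rz": 0,"claw": 0.86},
    {"dx": 0.018,"dy": -0.068,"dz": 0,"rx": 0,"ry": 0,"rz": 0,"claw": 0.86},
    {"dx": 0.011,"dy": -0.069,"dz": 0,"rx": 0,"ry": 0,"rz": 0,"claw": 0.86},
    {"dx": 0.004,"dy": -0.07,"dz": 0,"rx": 0,"ry": 0,"rz": 0,"claw": 0.86},
    {"dx": 0,"dy": 0,"dz": 0,"rx": 0,"ry": 0,"rz": 0,"claw": 0.86}
  ]
}}

```text
time_s: 16.65
ee_pos: [0.5242, 0.1928, 0.1446]
eef_rot: [-3.141, -0.0, 2.554]
force: [-4.4, 1.0, 5.2]
grip_width: 0.0159
grip_force: 4.0
```

```bash
cat >> h.py <<'E'
def th():
    a=(telemetry.get_obs()["ee_pos"][:2]-S(0,.245,0)[:2]);print("theta",np.arctan2(a@ey,-a@ex),np.hypot(*a))
E
python3 -c "
from h import *
th();look('side');to(knob(0))"
```

```text
theta 0.5040258403004888 0.07057073265105102
side lid z 0.20652354687256286 tab n 0 y [0. 0. 0.] z 0 knob [0.53  0.184 0.145]
t 16.7 pos [0.5244 0.193  0.1445] rpy [-3.141e+00 -1.000e-03  2.554e+00] w 0.01587116555157036 F [-4.82  1.15  4.51]
tool shift mm [ -9.2 -34.1   0.6]
```

Beam still level. I pass the mouth of the jaws slowly, in half steps.

>>> {"name": "step_arm", "arguments": {
  "plan": [
    {"dx": -0.001,"dy": -0.035,"dz": 0,"rx": 0,"ry": 0,"rz": 0,"claw": 0.86},
    {"dx": -0.002,"dy": -0.035,"dz": 0,"rx": 0,"ry": 0,"rz": 0,"claw": 0.86},
    {"dx": -0.005,"dy": -0.035,"dz": 0,"rx": 0,"ry": 0,"rz": 0,"claw": 0.86},
    {"dx": -0.006,"dy": -0.034,"dz": 0,"rx": 0,"ry": 0,"rz": 0,"claw": 0.86},
    {"dx": 0,"dy": 0,"dz": 0,"rx": 0,"ry": 0,"rz": 0,"claw": 0.86}
  ]
}}

```text
time_s: 17.2
ee_pos: [0.5182, 0.1806, 0.1443]
eef_rot: [-3.141, -0.0, 2.554]
force: [-0.9, -0.4, 2.7]
grip_width: 0.0157
grip_force: 4.0
```

```bash
python3 -c "
from h import *
th();look('side');to(knob(0))"
```

```text
theta 0.31069110606431877 0.07011957307010737
side lid z 0.20665877391921106 tab n 0 y [0. 0. 0.] z 0 knob [0.524 0.175 0.141]
t 17.25 pos [0.5183 0.1807 0.1443] rpy [-3.141 -0.     2.554] w 0.016387631719018834 F [-0.62 -0.59  3.04]
tool shift mm [ -7.5 -20.5   0.3]
```

>>> {"name": "step_arm", "arguments": {
  "plan": [
    {"dx": -0.008,"dy": -0.034,"dz": 0,"rx": 0,"ry": 0,"rz": 0,"claw": 0.86},
    {"dx": -0.009,"dy": -0.034,"dz": 0,"rx": 0,"ry": 0,"rz": 0,"claw": 0.86},
    {"dx": -0.011,"dy": -0.034,"dz": 0,"rx": 0,"ry": 0,"rz": 0,"claw": 0.86},
    {"dx": -0.012,"dy": -0.033,"dz": 0,"rx": 0,"ry": 0,"rz": 0,"claw": 0.86},
    {"dx": -0.014,"dy": -0.032,"dz": 0,"rx": 0,"ry": 0,"rz": 0,"claw": 0.86},
    {"dx": -0.014,"dy": -0.03,"dz": 0,"rx": 0,"ry": 0,"rz": 0,"claw": 0.86},
    {"dx": -0.003,"dy": -0.01,"dz": 0,"rx": 0,"ry": 0,"rz": 0,"claw": 0.86},
    {"dx": 0,"dy": 0,"dz": 0,"rx": 0,"ry": 0,"rz": 0,"claw": 0.86}
  ]
}}

```text
time_s: 18.05
ee_pos: [0.5129, 0.1597, 0.1444]
eef_rot: [-3.141, 0.0, 2.554]
force: [0.5, -1.1, 0.2]
grip_width: 0.016
grip_force: 4.0
```

```bash
python3 -c "
from h import *
th();look('side');to(np.array([.5124,.1592,.1449]))"
```

```text
theta 0.001739469374196514 0.07033917718932559
side lid z 0.20656786833208143 tab n 0 y [0. 0. 0.] z 0 knob [0.518 0.154 0.147]
t 18.1 pos [0.5129 0.1597 0.1444] rpy [-3.141  0.     2.554] w 0.01575669108380156 F [ 0.3  -1.13  0.33]
tool shift mm [ 0.1 -0.7 -0.5]
```

>>> {"name": "step_arm", "arguments": {
  "plan": [
    {"dx": -0.002,"dy": -0.006,"dz": 0,"rx": 0,"ry": 0,"rz": 0,"claw": 0.86},
    {"dx": 0,"dy": 0,"dz": 0,"rx": 0,"ry": 0,"rz": 0,"claw": 0.86},
    {"dx": 0,"dy": 0,"dz": 0,"rx": 0,"ry": 0,"rz": 0,"claw": 0.86},
    {"dx": 0,"dy": 0,"dz": 0,"rx": 0,"ry": 0,"rz": 0,"claw": 0.75},
    {"dx": 0,"dy": 0,"dz": 0,"rx": 0,"ry": 0,"rz": 0,"claw": 0.6},
    {"dx": 0,"dy": 0,"dz": 0,"rx": 0,"ry": 0,"rz": 0,"claw": 0.5},
    {"dx": 0,"dy": 0,"dz": -0.3,"rx": 0,"ry": 0,"rz": 0,"claw": 0.5},
    {"dx": 0,"dy": 0,"dz": -0.4,"rx": 0,"ry": 0,"rz": 0,"claw": 0.5},
    {"dx": 0,"dy": 0,"dz": -0.4,"rx": 0,"ry": 0,"rz": 0,"claw": 0.5},
    {"dx": 0,"dy": 0,"dz": 0,"rx": 0,"ry": 0,"rz": 0,"claw": 0.5}
  ]
}}

```text
time_s: 19.1
ee_pos: [0.5141, 0.1598, 0.2598]
eef_rot: [3.136, 0.006, 2.554]
force: [-0.7, 0.1, 0.3]
grip_width: 0.0471
grip_force: 0.0
```

```bash
python3 - <<'E'
from h import *
p,X=wristred()
m=seg(p,'red')&(X[...,2]>.15)&(X[...,2]<.165);s=X[m]
k=((s.min(0)+s.max(0))/2);a=k[:2]-S(0,.245,0)[:2];print("knob",len(s),k,"theta",np.arctan2(a@ey,-a@ex))
to(knob(0));q=look("side");look("top");cv2.imwrite("pics/s2.png",cv2.resize(q["img"][120:340,160:350,::-1],None,fx=2.7,fy=2.7))
E
```

```text
knob 178 [0.51201123 0.15982574 0.15417771] theta 0.0030251370644303346
t 19.15 pos [0.5134 0.1596 0.2568] rpy [3.138e+00 3.000e-03 2.554e+00] w 0.046883286900283185 F [-0.16 -0.26 -1.51]
tool shift mm [  0.4  -0.6 112.8]
side lid z 0.20668931069388582 tab n 0 y [0. 0. 0.] z 0 knob [0.515 0.152 0.139]
top lid z 0.2066875365486674 tab n 92 y [0.0709 0.0794 0.0878] z 0.177 knob [0.516 0.158 0.157]
```

View pics/s2.png

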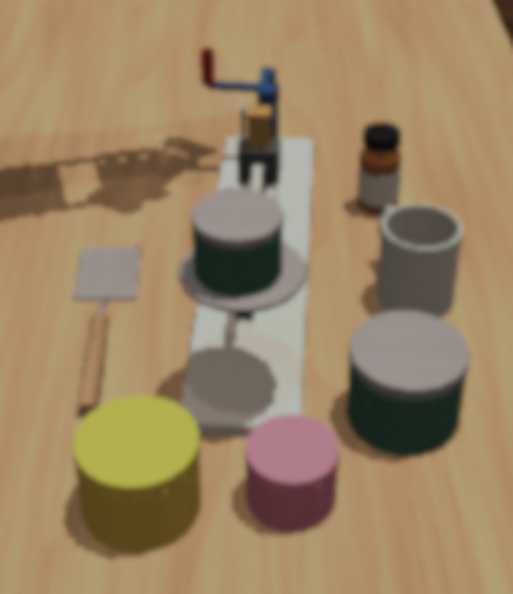

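The lever is home, with the knob at (207,65) in the crop. The tin is on its pan at (237,245), the weight is moved out and the bystanders are untouched.

```bash
python3 -c "
from h import *
print(hand_in())"
```

```text
the job is handed in; nothing more can be done
None
```

I handed the job in at about 19 s of the 72 s; no verdict came back. By my last check the lever is fully home (about 0.003 rad), the beam is locked level (about 0.003 rad), and the weight is about 64 mm along its travel. In the last side view the tin is upright on its pan, and the mug, jar and spatula look unmoved.

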